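# Press the lids onto two spice jars in a lid press

## Robot

A 6-joint arm with a two-finger parallel gripper is mounted at the origin on the work surface. World frame = base frame: x ahead of the robot, y to its left, z up, the work surface at z = 0. Lengths are in m, angles in rad, forces in N, time in s.
With the tool pointing down it reaches from about 0.35 to 0.975 m from the base axis. Payload 4.9 kg.
Tool frame: the origin (TCP) lies on the front face of the gripper's body, between the roots of the fingers; the fingertips stand ctrl.finger_overhang ahead of it and the grasp point (between the pads) lies 54 mm ahead of it (ctrl.finger_overhang is the distance from the TCP to the fingertips, in m); z points along the fingers, y is the line along which they close (so a half turn about z gives the same grasp; the last joint's range is limited). The gripper opens to 85 mm and grips with 20 to 120 N. Pads are 22 mm wide; open, the fingers measure 114 mm over their backs; the gripper's body (76 mm by 85 mm) begins 54 mm behind the grasp point. The pads swing forward as they close: fully open they stand 13 mm farther back than shut.
Start: joints at [-1.263, 0.053, 1.613, -0, 1.476, -0.119], TCP at [0.259, -0.569, 0.304] pointing down, gripper open.
Joint ranges: [-3.01, 3.01], [-1.01, 2.22], [0.06, 2.58], [-1.02, 4.17], [0.09, 2.62], [-3.14, 3.14]. Speed limits (rad/s): [2.57, 2.57, 3.14, 3.14, 3.14, 3.14].

## Interface

Orientations are given as a rotation vector (axis times angle).
In Python, from station import ctrl, vision gives the robot as it stands. The module is installed in compiled form; this text tells all that it offers.
- The arm moves only by the tool drive_tool, never from a script. Its argument "rows" is a list of rows, each a list of 2 entries, a list of its own where there are three numbers: the shift along the tool's x, y, z in m, then the turn about the tool's z in rad. A call has 1 to 10 rows; each row shifts and turns the commanded pose from where the row before left it, along the tool's axes as they then stand; what a row does not reach is not made up. A row lasts 1/10 s, in which the tool goes at most 50 mm and 8.59 degrees, less where a joint would pass 70% of its speed; a pose out of reach is approached as far as the arm can. A call with a gripper value outside its range is refused whole. "jaw" is the closure, from 0 (fully open) to 1 (shut), set as the call begins (left out, the last holds). The fingers move at their own pace and stop on an object; "grip_force" is the grip in N (left out, the last holds). Time passes only in rows, so rows that do not move let the fingers close. It gives the time, the measured TCP pose, the force, the opening and the grip force at its end, in the units of the state.
- ctrl.get_obs(): the state, without advancing time (a new reading comes with each control period).
- vision.get_image(name): name is "scene" or "top"; returns a dict with "image" (420x560x3 uint8, blue, green, red), "vertical_fov" (degrees; the focal length in pixels is half the picture's height over the tangent of half this angle, whatever the lens; pixels are square), "cx", "cy" (the principal point, pixels), "dist_coeffs" ([k1, k2, p1, p2, k3] as OpenCV has them; the pictures are not rectified), "R" (3x3) and "t" (3): a world point X has camera coordinates R X + t. Camera axes: x right, y down, z forward; pixel columns grow to the right and rows downward; lengths in m; the calibration is good to about 2 mm. A picture is of the moment at which its call begins. There is no depth.
- ctrl.finish_job(): hands the job in; it is judged then, once.
The state is a dict: "t": time; "q": joint angles; "dq": joint speeds; "effort": joint torques, N m; "tool_pos": TCP position; "tool_rot": TCP orientation; "contact_force": force on the tool from outside, world axes, zero at the start; "wrist_torque": the same for the moment, N m; "opening": finger opening in m; "grip_force": force on a finger pad.
Only numpy, scipy, OpenCV 4.12 (cv2) and the standard library are available. Lean on these libraries where they do the work, as an engineer would, in place of code of your own. Each camera call takes 0.05 s, during which the arm holds its last target. There are 200 camera calls.

## Task

Slide the jar carrier of the lid press so that the square jar is centred under the ram (within about 5 mm), push the ram down by its knob until the lid is fully home and lean on it for half a second with about 15 N on the lid, then let the ram rise; after that do the same for the round jar. Leave the six-sided jar's lid standing proud, never press a lid with more than 40 N, and leave the mug, mill and bowl where they are, with all jars upright in their pockets at the end.

Things in the scene. Friction and masses are not known exactly. Their poses are not given: they have to be found in the camera images.
- press: fixed lid press: steel bed 320 x 240 x 12 mm; white column 34 mm square, 180 mm high, 120 mm from the ram axis in both +x and +y; white arm 30 mm wide, 150-180 mm above the table, running diagonally from the column to 17 mm past the ram axis. Origin on the table below the ram axis; z up; +x = along the x slide, away from the finger well; y = along the y slide. Place and yaw vary.
- carrier (a point): centre of the wooden jar carrier, a 120 x 120 mm tray with 2 x 2 pockets whose centres lie +-28.5 mm in x and y from this point, on the pocket floors 40 mm above the table; axes as the press. It rides on crossed slides along the press's x and y, against about 2 N of friction and slight damping in each, and stays where it is left; it travels 62 mm either way from where it starts.
- finger_well (a point): open-topped wooden well on the front (-x side) of the carrier, to push the carrier by with closed fingers put in it: inside 46 mm (x) by 64 mm (y), walls 8 mm, inner floor 34 mm below the rim. The point is the centre of its mouth at rim height, 75 mm above the table, 155 mm from the carrier\'s centre; axes as the press.
- press_axis (a point): point on the vertical ram axis at the underside of the press's arm, 150 mm above the table; fixed to the press, axes as the press. Jar and lid are centred when they lie straight below it.
- knob_top (a point): centre of the flat top of the ram's black knob (44 mm across, 16 mm high), 246 mm above the table when the ram is up; moves with the ram. Pressed straight down from above.
- ram (a joint): how far the ram is down, m, 0 to 0.045; a spring lifts it when let go (moving it free takes 2 to 5 N). Its 20 mm sprung rubber foot (gives 1 mm per 3 N, at most 10 mm) is screwed out by an unmeasured amount: it meets a proud lid after 12 to 24 mm of ram travel. The hand feels about 11 N while a lid goes down its 8 mm; at its stop the force climbs further.
- jar_square: white ceramic spice jar, square, 47 mm wide (sides along the press's axes) seen from above, 50 mm high; round neck with a steel push-on lid (32 mm across, 12 mm high). Stands loose, with 1.5 mm or more of play, in one of the carrier's four pockets (which one varies). Origin: centre of its underside, 40 mm above the table; z up.
- jar_round: white ceramic spice jar, round, 47 mm across seen from above, 50 mm high; round neck with a steel push-on lid (32 mm across, 12 mm high). Stands loose, with 1.5 mm or more of play, in one of the carrier's four pockets (which one varies). Origin: centre of its underside, 40 mm above the table; z up.
- jar_hex: white ceramic spice jar, six-sided, 41 mm across the flats seen from above, 50 mm high; round neck with a steel push-on lid (32 mm across, 12 mm high). Stands loose, with 1.5 mm or more of play, in one of the carrier's four pockets (which one varies). Origin: centre of its underside, 40 mm above the table; z up.
- lid_square (a joint): how far the lid of the square jar has been pushed on, in m: 0 = standing 8 mm proud (lid top 110 mm above the table), 0.008 = fully home on its stop (lid top 102 mm above the table). It moves against about 7 N of friction and stays where it is left.
- lid_round (a joint): how far the lid of the round jar has been pushed on, in m: 0 = standing 8 mm proud (lid top 110 mm above the table), 0.008 = fully home on its stop (lid top 102 mm above the table). It moves against about 7 N of friction and stays where it is left.
- lid_hex (a joint): how far the lid of the six-sided jar has been pushed on, in m: 0 = standing 8 mm proud (lid top 110 mm above the table), 0.008 = fully home on its stop (lid top 102 mm above the table). It moves against about 7 N of friction and stays where it is left.
- lidtop_square (a point): centre of the top of the square jar's lid.
- lidtop_round (a point): centre of the top of the round jar's lid.
- mug: blue mug, 80 mm across and 90 mm high, standing beside the press; origin at its underside's centre. Leave alone.
- mill: dark wooden pepper mill, 54 mm across and 145 mm high; origin at its underside's centre. Leave alone.
- bowl: white bowl, 120 mm across and 50 mm high; origin at its underside's centre. Leave alone.
Mind the look-alikes: they are no part of the job. What is shaped like the jar_round but pink is not meant.

How it is judged:
By the outcome, as a careful person would: the job done as asked, in the order asked, and still so for the second after the job is handed in, with the robot touching nothing.
It also fails if it takes over 72 s, if anything falls off the work surface, if the arm or the gripper's body presses on something with over 40 N, if the wrist force passes 120 N, or if a joint passes its speed limit or range.

## Working session

There is one attempt and no reset: what is moved stays moved. The work goes in short steps, Python scripts to look and compute and a tool call to move; the robot and the scene stay as the last step left them, time stands still between calls to the robot, and variables do not carry over. Pictures are saved under pics/ and viewed, at most 10 in all, crops included, and the job is handed in when it is done.

Besides the shell and the picture viewer there is one more tool, called after "Request:" by a JSON object that holds its "name" and its "arguments". drive_tool: Moves the arm, as the interface text tells. Its arguments: {"type":"object","properties":{"rows":{"type":"array","items":{"type":"array"}},"jaw":{"type":"number"},"grip_force":{"type":"number"}},"required":["rows"]}

```bash
mkdir -p pics; cat > h.py <<'E'
import numpy as np, cv2
from station import ctrl, vision
def cam(n):
    d=vision.get_image(n); f=d["image"].shape[0]/2/np.tan(np.radians(d["vertical_fov"])/2)
    d["K"]=np.array([[f,0,d["cx"]],[0,f,d["cy"]],[0,0,1]]); d["R"]=np.array(d["R"]); d["t"]=np.array(d["t"]); d["D"]=np.array(d["dist_coeffs"],float); return d
def plane(d,uv,z):
    p=cv2.undistortPoints(np.array(uv,float).reshape(-1,1,2),d["K"],d["D"]).reshape(-1,2)
    r=np.c_[p,np.ones(len(p))]@d["R"]; c=-d["R"].T@d["t"]
    return c+r*((z-c[2])/r[:,2])[:,None]
def proj(d,X):
    return cv2.projectPoints(np.array(X,float).reshape(-1,1,3),cv2.Rodrigues(d["R"])[0],d["t"],d["K"],d["D"])[0].reshape(-1,2)
E
python3 - <<'E'
from h import *
for n in("scene","top"):
    d=cam(n); cv2.imwrite(f"pics/{n}0.png",d["image"]); print(n,-d["R"].T@d["t"],d["R"][2],d["K"][0,0])
o=ctrl.get_obs(); print(o, ctrl.finger_overhang)
E
```

```text
scene [1.33809408 0.24450713 0.94437198] [-0.69216936 -0.21694535 -0.68835768] 503.217477452205
top [0.39187321 0.00220886 1.34664018] [ 0.13705757 -0.0172489  -0.99041289] 476.2505602962518
{'t': 0.1, 'q': array([-1.26302823e+00,  5.32975243e-02,  1.61416112e+00,  4.31548762e-06,
        1.47601943e+00, -1.19006237e-01]), 'dq': array([ 1.70712569e-04,  7.86957360e-04, -3.13133396e-03, -3.69336649e-04,
       -8.65395314e-05, -6.34724555e-04]), 'effort': array([ 4.22649146e-04, -3.94906497e+01, -3.71362495e+01, -1.11591739e-04,
        3.91947571e-03, -6.33966565e-06]), 'tool_pos': array([ 0.2585754 , -0.56852487,  0.30277905]), 'tool_rot': array([-3.06850414e+00, -6.64901412e-01,  2.72224808e-04]), 'contact_force': array([-0.17496861, -0.28152766, -0.01573698]), 'wrist_torque': array([ 0.0048593 , -0.05833703, -0.01420979]), 'grip_force': 0.0, 'opening': 0.0852650771820712} 0.0726
```

View pics/scene0.png

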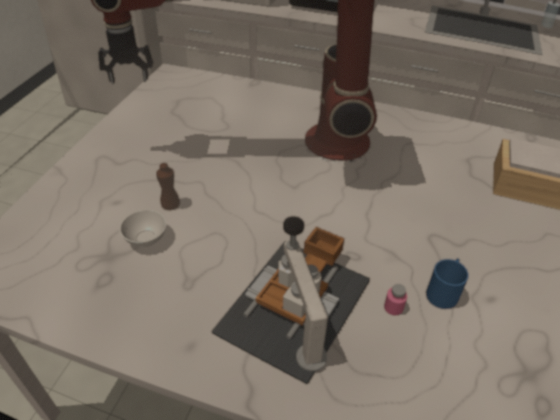

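View pics/top0.png

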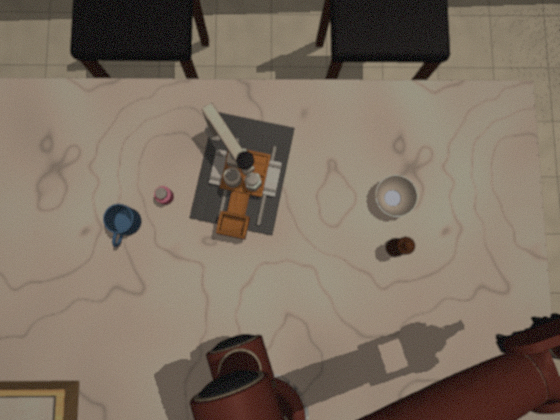

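The scene view shows the press near (300,300), with its knob at (293,227), its finger well at (323,247), the blue mug at (447,284), and the pink decoy jar at (397,299). In the top view the knob is at (246,160), the well at (234,226), and the white jars at about (233,178) and (252,181). The pink look-alike at (163,195) stands outside the press. Next is a close crop of both views.

```bash
python3 - <<'E'
import cv2,numpy as np
a=cv2.imread("pics/scene0.png")[210:370,215:375]; b=cv2.imread("pics/top0.png")[95:245,180:305]
f=lambda i,s:cv2.convertScaleAbs(cv2.resize(i,None,fx=s,fy=s,interpolation=cv2.INTER_CUBIC),alpha=1.4)
A=f(a,2.5);B=f(b,3.2)
A=cv2.resize(a,(400,400),interpolation=cv2.INTER_CUBIC);B=cv2.resize(b,(400,480),interpolation=cv2.INTER_CUBIC)
A=cv2.copyMakeBorder(A,0,80,0,0,0)
cv2.imwrite("pics/crop0.png",cv2.convertScaleAbs(np.hstack([A,B]),alpha=1.3))
E
```

```text
(no output)
```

View pics/crop0.png

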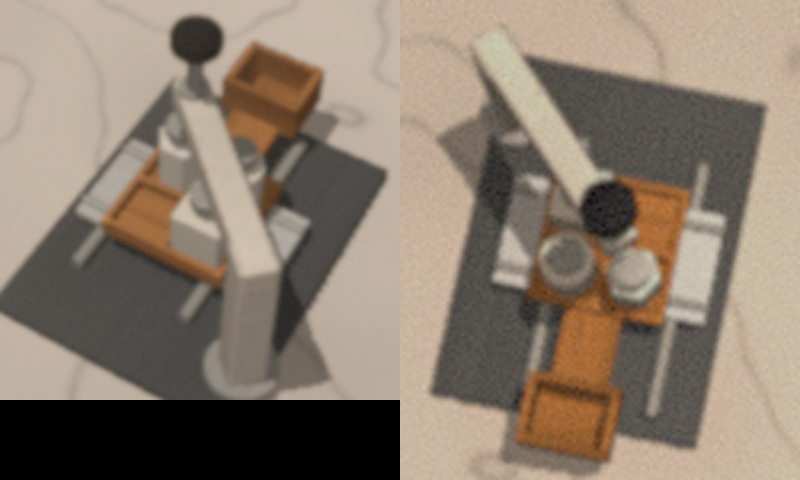

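Choice: the square jar is in the (+x,+y) pocket (scene crop (195,225), the block behind the arm). The round jar is in (-x,+y) (top crop (567,265)), and the hex jar is in (-x,-y) (top crop (635,275)). The pink decoy at top (163,195) is excluded. Now I'll measure the yaw, knob, well and lids.

```bash
cat > m.py <<'E'
from h import *
def blob(mask,near):
    n,l,s,c=cv2.connectedComponentsWithStats(mask.astype(np.uint8))
    k=min((i for i in range(1,n) if s[i,4]>30),key=lambda i:np.hypot(*(c[i]-near)));return c[k],l==k,s[k]
def measure(d,near_well=(234,226)):
    im=cv2.GaussianBlur(d["image"],(3,3),0);h=cv2.cvtColor(im,cv2.COLOR_BGR2HSV)
    return h,(h[...,1]>140)&(h[...,0]<20)&(h[...,2]>45)
E
python3 - <<'E'
from m import *
d=cam("top");s=cam("scene")
h,org=measure(d)
ck,_,st=blob(h[...,2]<32,(246,160));print("knob",ck,st)
hs=cv2.cvtColor(s["image"],cv2.COLOR_BGR2HSV)
cs,_,st2=blob(hs[...,2]<40,(293,227));print("knob scene",cs,st2)
print("knob top@.238",plane(d,ck,.238),"scene",plane(s,cs,.238))
bed=((h[...,1]<70)&(h[...,2]<85)).astype(np.uint8);bed[:100]=0;bed[245:]=0;bed[:,:180]=0;bed[:,305:]=0
pts=np.argwhere(bed)[:,::-1];X=plane(d,cv2.convexHull(pts).reshape(-1,2),.012)[:,:2]
r=cv2.minAreaRect((X*1000).astype(np.float32));print("bed",r)
cnt,_=cv2.findContours(org.astype(np.uint8),cv2.RETR_EXTERNAL,cv2.CHAIN_APPROX_NONE)
for c in cnt:
    if cv2.contourArea(c)>200: print(cv2.contourArea(c),cv2.boundingRect(c))
# well: rows >212
o=org.copy();o[:216]=0
w=plane(d,cv2.convexHull(np.argwhere(o)[:,::-1]).reshape(-1,2),.075)[:,:2]
print("well",cv2.minAreaRect((w*1000).astype(np.float32)))
f=lambda u,v:(180+(u-400)/3.2,95+v/3.2)
print("corners",plane(d,[f(531,373),f(622,383),f(607,458),f(517,447)],.075))
print("lids round,hex",plane(d,[f(568,257),f(637,267)],.11))
print("arm end col",plane(d,[f(492,38)],.18))
E
```

```text
knob [241.3125   159.578125] [238 153   9  15  64]
knob scene [295.67272727 227.75454545] [287 220  15  15 110]
knob top@.238 [[0.65240257 0.05721508 0.238     ]] scene [[0.65769995 0.05782898 0.238     ]]
bed ((669.9134521484375, 73.22410583496094), (248.93649291992188, 316.14166259765625), 78.14423370361328)
2679.0 (192, 337, 112, 83)
7031.5 (378, 334, 182, 86)
1449.5 (217, 151, 53, 87)
well ((276.712158203125, -67.515869140625), (1403.483642578125, 516.8877563476562), 89.66655731201172)
corners [[0.54782725 0.11891424 0.075     ]
 [0.53940172 0.04257543 0.075     ]
 [0.47649191 0.05475258 0.075     ]
 [0.48570409 0.12973939 0.075     ]]
lids round,hex [[0.63994758 0.08649829 0.11      ]
 [0.63165104 0.02957759 0.11      ]]
arm end col [[0.80262775 0.14363544 0.18      ]]
```

```bash
python3 - <<'E'
from m import *
d=cam("top");s=cam("scene")
g=cv2.cvtColor(d["image"],cv2.COLOR_BGR2GRAY).astype(int);np.set_printoptions(linewidth=250)
print(g[148:174:1,232:264])
gs=cv2.cvtColor(s["image"],cv2.COLOR_BGR2GRAY).astype(int)
m=gs<60;c,_,st=blob(m,(293,227));print("scene",c,st)
# bed edges
G=cv2.GaussianBlur(g.astype(np.uint8),(3,3),0).astype(int)
def edge(p0,p1,n=40):
    # sample perpendicular profiles between two approx corners, half-level crossing
    p0,p1=map(np.array,(p0,p1));p0=p0*1.;p1=p1*1.;t=(p1-p0)/np.hypot(*(p1-p0));nn=np.array([-t[1],t[0]]);out=[]
    for a in np.linspace(.08,.92,n):
        q=p0+a*(p1-p0);k=np.arange(-6,6.01,.25);P=q+k[:,None]*nn
        v=cv2.remap(G.astype(np.float32),P[:,0].astype(np.float32)[None],P[:,1].astype(np.float32)[None],cv2.INTER_LINEAR)[0]
        gr=np.abs(np.gradient(v));i=gr.argmax()
        if abs(v[-1]-v[0])>35: out.append(P[i])
    X=plane(d,out,.012)[:,:2].astype(np.float32)
    l=cv2.fitLine(X,cv2.DIST_HUBER,0,.001,.001).ravel();return l,len(out)
f=lambda u,v:(180+(u-400)/3.2,95+v/3.2)
C=[f(535,55),f(765,105),f(695,445),f(430,395)]
for i in range(4):
    l,n=edge(C[i],C[(i+1)%4]);print(i,n,l,np.degrees(np.arctan2(l[1],l[0])))
E
```

```text
[[144 145 145 145 149 148 149 149 138 118 105 105 105  93  80  64  64  69  62  71  65  64  63  65  63  63  63  62  59  63  60  63]
 [142 145 146 145 147 149 149 151 146 140 133 131 129 116  97  81  64  67  72  66  66  63  63  65  65  63  63  63  66  59  68  58]
 [145 144 144 149 146 151 149 146 150 139 128 121 129 115  96  75  74  73  79  75  75  74  71  66  68  56  62  66  56  60  65  65]
 [141 143 144 147 149 147 144 137 130 119 102  87  86  81  68  51  64  72  83  79  80  81  78  76  78  75  74  69  64  65  71  66]
 [138 143 145 146 147 141 136 110  95  79  53  49  40  38  31  36  45  51  62  76  82  81  87  82  83  84  81  79  78  76  74  70]
 [125 141 149 145 147 131 111  82  54  34  28  37  22  20  27  30  33  37  44  57  65  70  77  78  81  83  84  87  86  82  86  80]
 [113 135 142 141 141 114  81  48  31  24  25  24  40  32  39  30  34  33  33  29  50  69  83  73  71  72  81  82  77  83  88  86]
 [ 94 122 139 144 131  92  55  22  31  28  29  31  27  17  25  35  39  35  31  35  47  71  88  81  80  81  79  79  71  74  74  73]
 [ 83 108 127 135 113  73  36  27  26  25  36  38  1
[... 1914 characters left out ...]
[ 72  74  71  79  83  91  89  83  66  64  64  77  88  85  86  86 100  95  87  80  79  83  87  90  97  92  91  93  92  85  93  85]
 [ 70  75  75  73  76  88  89  86  76  69  61  72  82  88  80  85  84  87  86 101  99  99  99 106 103 101  98  93  91  92  88  90]
 [ 70  72  76  70  74  87  96  92  88  78  71  70  82  79  80  79  86  91 112 121 126 116 113 120 127 123 118 100  95  90  93  89]]
scene [293.22695035 225.74822695] [284 217  20  19 282]
0 40 [0.20347111 0.979081   0.81992877 0.00528137] 78.25998
1 28 [ 0.9790824  -0.20346399  0.63430506 -0.04921634] -11.739598
2 23 [0.20807023 0.9781139  0.51469296 0.10684533] 77.99071
3 28 [ 0.97425216 -0.22546124  0.64742804  0.19146977] -13.030001
```

```bash
cat >> m.py <<'E'
YAW=np.radians(-11.8); U=np.array([np.cos(YAW),np.sin(YAW)]); V=np.array([-U[1],U[0]])
def pf(X,O): X=np.atleast_2d(X)[:,:2]-O; return np.c_[X@U,X@V]
E
python3 - <<'E'
from m import *
d=cam("top");s=cam("scene")
g=cv2.cvtColor(d["image"],cv2.COLOR_BGR2GRAY);gs=cv2.cvtColor(s["image"],cv2.COLOR_BGR2GRAY)
ct,_,st=blob(g<54,(245,160));print(ct,st)
c2,_,st=blob(gs<60,(293,226));print(c2,st)
for n,D,c in(("top",d,ct),("scene",s,c2)): print(n,plane(D,c,.238)[0])
O=np.mean([plane(d,ct,.238)[0],plane(s,c2,.238)[0]],0)[:2];print("axis",O)
# rectified top view at z=.075 and z=.11 in press frame
def rect(z,D,name,sc=2.,x0=-210,x1=80,y0=-80,y1=80):
    xs=np.arange(x1,x0,-1/sc);ys=np.arange(y1,y0,-1/sc);Y,Xg=np.meshgrid(ys,xs)
    W=O+Xg[...,None]/1e3*U+Y[...,None]/1e3*V
    P=proj(D,np.c_[W.reshape(-1,2),np.full(W.size//2,z)]).astype(np.float32).reshape(*Y.shape,2)
    r=cv2.remap(D["image"],P[...,0],P[...,1],cv2.INTER_CUBIC)
    for k in range(-200,81,20): cv2.putText(r,str(k),(0,int((x1-k)*sc)),0,.3,(0,0,255));cv2.line(r,(20,int((x1-k)*sc)),(26,int((x1-k)*sc)),(0,0,255))
    for k in range(-60,80,20): cv2.putText(r,str(k),(int((y1-k)*sc)-8,r.shape[0]-3),0,.3,(0,0,255));cv2.line(r,(int((y1-k)*sc),r.shape[0]-18),(int((y1-k)*sc),r.shape[0]-12),(0,0,255))
    return cv2.convertScaleAbs(r,alpha=1.4)
cv2.imwrite("pics/rect0.png",np.hstack([rect(.075,d,""),rect(.110,d,"")]))
E
```

```text
[244.6504065  160.29268293] [236 152  18  18 246]
[293.23426573 225.76223776] [284 217  20  19 286]
top [0.65068374 0.04927294 0.238     ]
scene [0.65398433 0.05157058 0.238     ]
axis [0.65233404 0.05042176]
```

View pics/rect0.png

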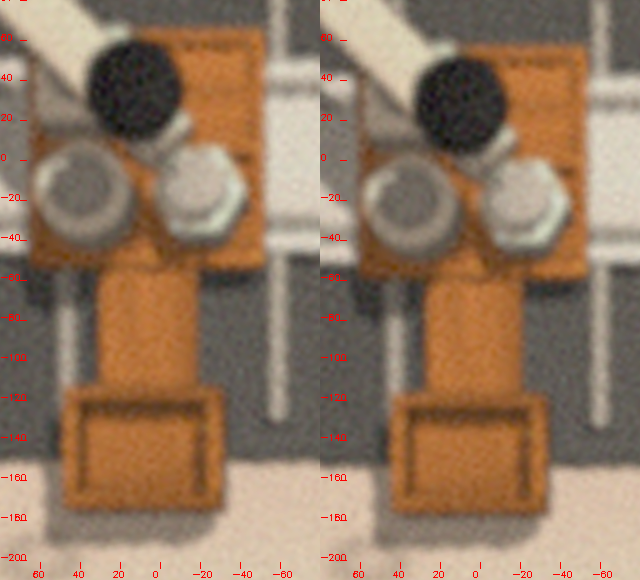

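The rectified view shows the rim at z=75 mm centred at press (-145, 8.5) mm, so the carrier centre is at about (10, 8.5). The round lid is at (-19, 36) and the hex lid at (-17, -20). The square jar peeks out under the knob in the +x+y pocket. The carrier therefore has to move about (-39, -37).

```bash
cat > nav.py <<'E'
from m import *
from scipy.spatial.transform import Rotation as R
O=np.array([.6523,.0504])
def W(x,y,z): return np.r_[O+x*U+y*V,z]   # press m -> world
def status(*targets):
    o=ctrl.get_obs(); r=R.from_rotvec(o["tool_rot"]).as_matrix(); p=o["tool_pos"]
    print("t %.2f"%o["t"],"pos",p.round(4),"press",(pf(p,O)*1e3).round(1)[0],"F",o["contact_force"].round(2),"q",o["q"].round(2),"ov",ctrl.finger_overhang)
    ax=pf(r[:2,0],np.zeros(2))[0];print("tool x in press",ax.round(3),"z",r[:,2].round(3),"turn needed to align", [np.round(a,3) for a in (np.arctan2(ax[1],ax[0]),)])
    for T in targets: print(T.round(4),"tool shift mm",(r.T@(T-p)*1e3).round(1))
E
python3 - <<'E'
from nav import *
status(W(-.145,.0085,.24))
d=cam("top");print("mill",plane(d,[(400,247)],.07),"bowl",plane(d,[(397,196)],.03))
E
```

```text
t 0.40 pos [ 0.2587 -0.5689  0.3037] press [-258.7 -686.7] F [ 0.1  -0.31 -0.16] q [-1.26  0.05  1.61 -0.    1.48 -0.12] ov 0.0726
tool x in press [0.806 0.591] z [-0.  0. -1.] turn needed to align [np.float64(0.633)]
[0.5121 0.0884 0.24  ] tool shift mm [ 502.7 -493.4   63.9]
mill [[ 0.45281011 -0.3617668   0.07      ]] bowl [[ 0.59759091 -0.37023354  0.03      ]]
```

Request:
{"name": "drive_tool", "arguments": {"rows": [[[33,-32,0],0]], "jaw": 1.5}}

```text
out of range
```

Request:
{"name": "drive_tool", "arguments": {"rows": [[[0.033,-0.032,0],0],[[0.033,-0.032,0],0],[[0.033,-0.032,0],0],[[0.033,-0.032,0],0],[[0.033,-0.032,0],0],[[0.033,-0.032,0],0],[[0.033,-0.032,0],0],[[0.033,-0.032,0],0],[[0.033,-0.032,0],0],[[0.033,-0.032,0],0]], "jaw": 1.0, "grip_force": 20}}

```text
t: 1.45
tool_pos: [0.4269, -0.1392, 0.3043]
tool_rot: [3.07, 0.665, 0.002]
contact_force: [0.8, -0.5, -0.7]
opening: 0.0002
grip_force: 0.0
```

Request:
{"name": "drive_tool", "arguments": {"rows": [[[0.033,-0.032,0],0],[[0.033,-0.032,0],0],[[0.033,-0.032,0],0],[[0,0,0],0.14],[[0,0,0],0.14],[[0,0,0],0.14],[[0,0,0],0.14],[[0,0,0],0.073],[[0,0,0],0]]}}

```text
t: 2.35
tool_pos: [0.477, -0.0126, 0.304]
tool_rot: [-3.125, 0.323, -0.0]
contact_force: [0.2, 0.5, -0.5]
opening: 0.0001
grip_force: 0.0
```

```bash
python3 - <<'E'
from nav import *
status(W(-.145,.0085,.24),W(-.145,.0085,.125))
E
```

```text
t 2.35 pos [ 0.477  -0.0126  0.304 ] press [-158.7  -97.5] F [ 0.21  0.48 -0.5 ] q [-0.18 -0.31  1.95  0.    1.51  1.59] ov 0.0726
tool x in press [1. 0.] z [ 0. -0. -1.] turn needed to align [np.float64(0.0)]
[0.5121 0.0884 0.24  ] tool shift mm [  13.7 -106.    64. ]
[0.5121 0.0884 0.125 ] tool shift mm [  13.6 -106.   179. ]
```

Request:
{"name": "drive_tool", "arguments": {"rows": [[[0.0137,-0.036,0.02],0],[[0,-0.035,0.022],0],[[0,-0.035,0.022],0],[[0,0,0.035],0],[[0,0,0.035],0],[[0,0,0.025],0],[[0,0,0.02],0],[[0,0,0],0]]}}

```text
t: 3.15
tool_pos: [0.5098, 0.0882, 0.1215]
tool_rot: [3.124, -0.321, -0.011]
contact_force: [0.0, -0.9, -0.7]
opening: -0.0001
grip_force: 0.0
```

```bash
python3 - <<'E'
from nav import *
status(W(-.145,.0085,.1226))
E
```

```text
t 3.15 pos [0.5098 0.0882 0.1215] press [-147.2    7.9] F [ 0.01 -0.93 -0.69] q [ 0.03 -0.01  2.   -0.    1.16  1.8 ] ov 0.0726
tool x in press [1.    0.001] z [-0.007 -0.    -1.   ] turn needed to align [np.float64(0.001)]
[0.5121 0.0884 0.1226] tool shift mm [ 2.2 -0.6 -1.1]
```

Request:
{"name": "drive_tool", "arguments": {"rows": [[[-0.008,0,0],0],[[-0.005,0,0],0],[[-0.005,0,0],0],[[-0.005,0,0],0],[[-0.005,0,0],0],[[-0.005,0,0],0],[[-0.005,0,0],0],[[-0.005,0,0],0],[[0,0,0],0]]}}

```text
t: 4.05
tool_pos: [0.4687, 0.0973, 0.1243]
tool_rot: [3.125, -0.323, -0.004]
contact_force: [0.8, 0.2, 0.2]
opening: -0.0001
grip_force: 0.3
```

Request:
{"name": "drive_tool", "arguments": {"rows": [[[0.001,0.008,0],0],[[0,0.006,0],0],[[0,0.006,0],0],[[0,0.006,0],0],[[0,0.006,0],0],[[0,0.006,0],0],[[0,0.006,0],0],[[0,0.004,0],0],[[0,0,0],0]]}}

```text
t: 4.95
tool_pos: [0.4615, 0.049, 0.1253]
tool_rot: [3.123, -0.324, 0.002]
contact_force: [-0.7, 0.5, 0.9]
opening: -0.0005
grip_force: 0.0
```

```bash
cat > rect.py <<'E'
from nav import *
def rect(z,D,sc=2.,x0=-220,x1=60,y0=-90,y1=70):
    xs=np.arange(x1,x0,-1/sc);ys=np.arange(y1,y0,-1/sc);Y,Xg=np.meshgrid(ys,xs)
    Wd=O+Xg[...,None]/1e3*U+Y[...,None]/1e3*V
    P=proj(D,np.c_[Wd.reshape(-1,2),np.full(Wd.size//2,z)]).astype(np.float32).reshape(*Y.shape,2)
    r=cv2.remap(D["image"],P[...,0],P[...,1],cv2.INTER_CUBIC)
    for k in range(x0,x1,20): cv2.putText(r,str(k),(0,int((x1-k)*sc)),0,.3,(0,0,255));cv2.line(r,(20,int((x1-k)*sc)),(26,int((x1-k)*sc)),(0,0,255))
    for k in range(-80,70,20): cv2.putText(r,str(k),(int((y1-k)*sc)-8,r.shape[0]-3),0,.3,(0,0,255));cv2.line(r,(int((y1-k)*sc),r.shape[0]-18),(int((y1-k)*sc),r.shape[0]-12),(0,0,255))
    return cv2.convertScaleAbs(r,alpha=1.4)
E
python3 - <<'E'
from rect import *
status()
cv2.imwrite("pics/rect1.png",np.hstack([rect(.075,cam("top")),rect(.110,cam("scene"))]))
E
```

```text
t 4.95 pos [0.4615 0.049  0.1253] press [-186.4  -40.4] F [-0.72  0.46  0.85] q [-0.05 -0.15  2.13 -0.    1.17  1.72] ov 0.0726
tool x in press [ 1.    -0.001] z [ 0.001 -0.002 -1.   ] turn needed to align [np.float64(-0.001)]
```

View pics/rect1.png

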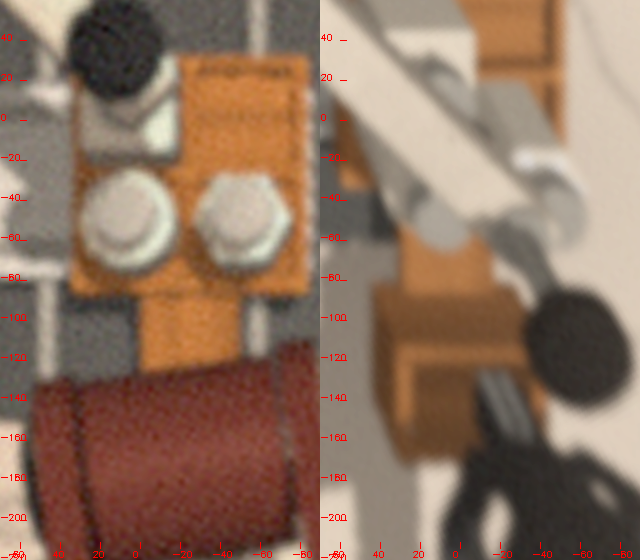

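The left panel shows the carrier shifted, with the square jar now at about col 130, row 115, the round jar at (124,215) and the hex jar at (240,215). The identities are confirmed. I'll refine the lid and knob positions with circle fits in both views.

```bash
cat > circ.py <<'E'
from rect import *
def circ(D,z,r,cx,cy,sc=4.,half=32):
    # strongest circle of radius r mm near press (cx,cy) mm
    k=np.arange(half,-half,-1/sc);Y,Xg=np.meshgrid(cy+k,cx+k)
    Wd=O+Xg[...,None]/1e3*U+Y[...,None]/1e3*V
    P=proj(D,np.c_[Wd.reshape(-1,2),np.full(Wd.size//2,z)]).astype(np.float32).reshape(*Y.shape,2)
    g=cv2.GaussianBlur(cv2.cvtColor(cv2.remap(D["image"],P[...,0],P[...,1],cv2.INTER_CUBIC),cv2.COLOR_BGR2GRAY),(0,0),3)
    c=cv2.HoughCircles(g,cv2.HOUGH_GRADIENT,1,8*sc,param1=30,param2=6,minRadius=int((r-1.5)*sc),maxRadius=int((r+1.5)*sc))
    return None if c is None else [(round(cx+half-v/sc,1),round(cy+half-u/sc,1),round(rr/sc,1)) for u,v,rr in c[0][:3]]
E
python3 - <<'E'
from circ import *
for n in("top","scene"):
    D=cam(n);print(n,"knob",circ(D,.246,22,0,0),"round",circ(D,.11,16,-52,5),"hex",circ(D,.11,16,-52,-52))
E
```

```text
top knob [(np.float32(-0.6), np.float32(-2.1), np.float32(22.5)), (np.float32(13.6), np.float32(30.6), np.float32(22.2)), (np.float32(7.1), np.float32(24.6), np.float32(22.2))] round [(np.float32(-56.6), np.float32(-1.9), np.float32(17.4)), (np.float32(-45.9), np.float32(-1.4), np.float32(15.4)), (np.float32(-38.6), np.float32(-13.9), np.float32(17.1))] hex [(np.float32(-61.4), np.float32(-56.4), np.float32(14.6)), (np.float32(-48.6), np.float32(-59.1), np.float32(16.5)), (np.float32(-42.9), np.float32(-52.4), np.float32(15.2))]
scene knob [(np.float32(5.4), np.float32(6.1), np.float32(23.4)), (np.float32(-22.1), np.float32(-4.1), np.float32(23.4))] round None hex [(np.float32(-64.6), np.float32(-59.1), np.float32(17.1)), (np.float32(-40.1), np.float32(-39.1), np.float32(16.5))]
```

```bash
python3 - <<'E'
from rect import *
D=cam("scene");T=cam("top");D["image"]=cv2.imread("pics/scene0.png")
cv2.imwrite("pics/rect2.png",np.hstack([rect(.075,D),rect(.110,T)]))
E
```

```text
(no output)
```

View pics/rect2.png

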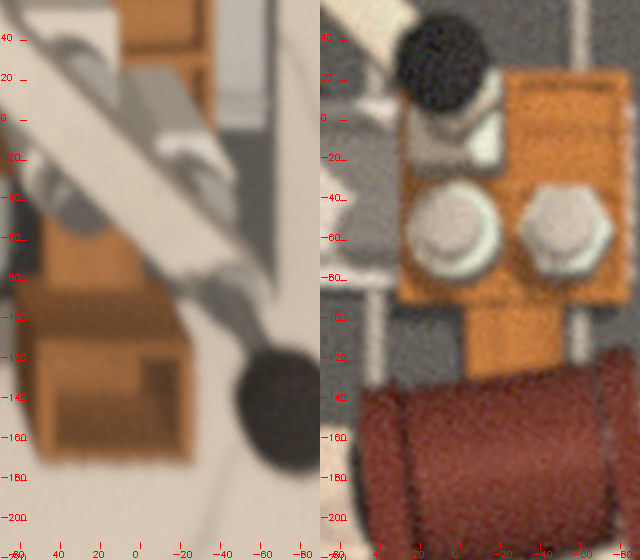

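Request:
{"name": "drive_tool", "arguments": {"rows": [[[-0.003,0.002,0],0],[[-0.003,0.002,0],0],[[-0.002,0.002,0],0],[[-0.001,0.001,0],0],[[0,0,0],0],[[0,0,0],0]]}}

```text
t: 5.85
tool_pos: [0.4509, 0.0448, 0.1251]
tool_rot: [3.125, -0.323, -0.0]
contact_force: [0.1, 0.6, 1.9]
opening: 0.0001
grip_force: 1.0
```

```bash
cat > track.py <<'E'
from rect import *
def grab(D,z=.085,sc=4.):
    k=np.arange(10,-140,-1/sc);l=np.arange(50,-110,-1/sc)
    Y,Xg=np.meshgrid(l,k);Wd=O+Xg[...,None]/1e3*U+Y[...,None]/1e3*V
    P=proj(D,np.c_[Wd.reshape(-1,2),np.full(Wd.size//2,z)]).astype(np.float32).reshape(*Y.shape,2)
    return cv2.remap(D["image"],P[...,0],P[...,1],cv2.INTER_CUBIC)
def track(A,B,x,y,h=20,sc=4.):
    "shift (mm) of the patch centred press (x,y) in A"
    i,j=int((10-x)*sc),int((50-y)*sc);n=int(h*sc);t=A[i-n:i+n,j-n:j+n]
    m=cv2.matchTemplate(B,t,cv2.TM_CCOEFF_NORMED);_,v,_,p=cv2.minMaxLoc(m)
    return -(p[1]-(i-n))/sc,-(p[0]-(j-n))/sc,round(v,2)
E
python3 - <<'E'
from track import *
status()
np.save("top1.npy",0)
D=cam("top");cv2.imwrite("pics/t2.png",D["image"])
E
ls pics
```

```text
t 5.85 pos [0.4509 0.0448 0.1251] press [-196.   -46.7] F [0.08 0.57 1.93] q [-0.07 -0.18  2.15 -0.    1.17  1.71] ov 0.0726
tool x in press [ 1. -0.] z [-0. -0. -1.] turn needed to align [np.float64(-0.0)]
crop0.png
rect0.png
rect1.png
rect2.png
scene0.png
t2.png
top0.png
```

```bash
python3 - <<'E'
from rect import *
D=cam("top");D["image"]=cv2.imread("pics/t2.png");B=rect(.11,D,x0=-220,x1=60,y0=-90,y1=70)
A=cv2.imread("pics/rect2.png")[:,320:]
Z=cv2.imread("pics/rect0.png")[:,320:]
def tr(A,x1,y1,x,y,h=24):
    i,j=int((x1-x)*2),int((y1-y)*2);n=2*h;t=A[i-n:i+n,j-n:j+n];m=cv2.matchTemplate(B,t,cv2.TM_CCOEFF_NORMED);_,v,_,p=cv2.minMaxLoc(m)
    return (60-(p[1]+n)/2-x, 70-(p[0]+n)/2-y, round(v,2))
print("from rect2 round",tr(A,60,70,-52,2),"hex",tr(A,60,70,-52,-50))
print("from start round",tr(Z,80,80,-20,36),"hex",tr(Z,80,80,-19,-20))
E
```

```text
from rect2 round (-6.0, -5.0, 0.94) hex (-6.5, -5.5, 0.98)
from start round (-39.5, -38.0, 0.61) hex (-39.5, -37.0, 0.89)
```

Request:
{"name": "drive_tool", "arguments": {"rows": [[[-0.001,0.0015,0],0],[[0,0,0],0],[[0.006,-0.007,0],0],[[0.005,-0.006,0],0],[[0,0,-0.04],0],[[0,0,-0.045],0],[[0,0,-0.045],0],[[0,0,-0.045],0],[[0,0,-0.045],0],[[0,0,0],0]]}}

```text
t: 6.95
tool_pos: [0.4656, 0.0544, 0.353]
tool_rot: [-3.124, 0.323, -0.02]
contact_force: [-0.0, -0.0, 0.5]
opening: 0.0003
grip_force: 0.0
```

```bash
python3 - <<'E'
from nav import *
status(W(0,0,.335),W(0,0,.32))
E
```

```text
t 6.95 pos [0.4656 0.0544 0.353 ] press [-183.6  -34.3] F [-0.01 -0.03  0.47] q [-0.04 -0.37  1.9  -0.    1.59  1.73] ov 0.0726
tool x in press [1. 0.] z [ 0.013 -0.001 -1.   ] turn needed to align [np.float64(0.0)]
[0.6523 0.0504 0.335 ] tool shift mm [183.3 -34.2  20.4]
[0.6523 0.0504 0.32  ] tool shift mm [183.1 -34.2  35.4]
```

```bash
cat > tr.py <<'E'
from rect import *
def trk():
    D=cam("top");B=rect(.11,D,x0=-220,x1=100,y0=-90,y1=100)
    A=cv2.imread("pics/rect2.png")[:,320:]
    for nm,x,y in(("round",-52,2),("hex",-52,-50)):
        i,j=int((60-x)*2),int((70-y)*2);n=44;t=A[i-n:i+n,j-n:j+n];m=cv2.matchTemplate(B,t,cv2.TM_CCOEFF_NORMED);_,v,_,p=cv2.minMaxLoc(m)
        s=np.array([100-(p[1]+n)/2-x,100-(p[0]+n)/2-y]);print(nm,"shift",s,"carrier est",s+[-21.5,-22],round(v,2))
E
python3 -c "
from tr import *
trk()"
```

```text
round shift [-6.5 -6.5] carrier est [-28.  -28.5] 0.92
hex shift [-8. 49.] carrier est [-29.5  27. ] 0.89
```

Request:
{"name": "drive_tool", "arguments": {"rows": [[[0.037,-0.007,0],0],[[0.037,-0.007,0],0],[[0.037,-0.007,0],0],[[0.037,-0.007,0],0],[[0.035,-0.006,0.01],0],[[0,0,0.01],0],[[0,0,0],0],[[0,0,0],0]]}}

```text
t: 7.8
tool_pos: [0.6481, 0.0502, 0.3233]
tool_rot: [3.125, -0.323, -0.005]
contact_force: [1.2, 0.3, 0.3]
opening: -0.0003
grip_force: 0.0
```

```bash
python3 - <<'E'
from nav import *
status(W(0,0,.335),W(0,0,.32))
E
```

```text
t 7.80 pos [0.6481 0.0502 0.3233] press [-4.1 -1. ] F [1.22 0.27 0.29] q [-0.04  0.1   1.53 -0.    1.51  1.74] ov 0.0726
tool x in press [1. 0.] z [-0.003  0.    -1.   ] turn needed to align [np.float64(0.0)]
[0.6523 0.0504 0.335 ] tool shift mm [  4.1  -1.  -11.7]
[0.6523 0.0504 0.32  ] tool shift mm [ 4.1 -1.   3.3]
```

Request:
{"name": "drive_tool", "arguments": {"rows": [[[0.003,-0.001,0.003],0],[[0,0,0.004],0],[[0,0,0.004],0],[[0,0,0.004],0],[[0,0,0],0],[[0,0,0],0]]}}

```text
t: 8.4
tool_pos: [0.6522, 0.0504, 0.3101]
tool_rot: [-3.125, 0.323, 0.0]
contact_force: [-0.8, 1.3, 2.7]
opening: -0.0001
grip_force: 1.1
```

Request:
{"name": "drive_tool", "arguments": {"rows": [[[0,0,0.003],0],[[0,0,0.002],0],[[0,0,0],0],[[0,0,0],0]]}}

```text
t: 8.8
tool_pos: [0.6524, 0.0504, 0.3054]
tool_rot: [-3.125, 0.323, -0.0]
contact_force: [-0.2, 1.1, 4.5]
opening: 0.0001
grip_force: 2.2
```

Request:
{"name": "drive_tool", "arguments": {"rows": [[[0,0,0.002],0],[[0,0,0.002],0],[[0,0,0],0],[[0,0,0],0]]}}

```text
t: 9.2
tool_pos: [0.6524, 0.0504, 0.3026]
tool_rot: [-3.125, 0.323, -0.001]
contact_force: [-4.3, 0.6, 8.8]
opening: -0.0002
grip_force: 4.3
```

Request:
{"name": "drive_tool", "arguments": {"rows": [[[0,0,0.002],0],[[0,0,0.002],0],[[0,0,0],0],[[0,0,0],0]]}}

```text
t: 9.6
tool_pos: [0.6524, 0.0504, 0.2988]
tool_rot: [-3.125, 0.323, -0.001]
contact_force: [-3.8, 0.9, 8.8]
opening: -0.0
grip_force: 4.5
```

Request:
{"name": "drive_tool", "arguments": {"rows": [[[0,0,0.002],0],[[0,0,0.001],0],[[0,0,0],0],[[0,0,0],0]]}}

```text
t: 10.0
tool_pos: [0.6524, 0.0504, 0.2959]
tool_rot: [-3.125, 0.323, -0.001]
contact_force: [-3.9, 0.8, 9.7]
opening: 0.0001
grip_force: 4.7
```

Request:
{"name": "drive_tool", "arguments": {"rows": [[[0,0,0.001],0],[[0,0,0.001],0],[[0,0,0],0],[[0,0,0],0]]}}

```text
t: 10.4
tool_pos: [0.6524, 0.0503, 0.2948]
tool_rot: [-3.125, 0.323, -0.002]
contact_force: [-5.0, 1.4, 12.5]
opening: 0.0
grip_force: 6.1
```

Request:
{"name": "drive_tool", "arguments": {"rows": [[[0,0,0.001],0],[[0,0,0.001],0],[[0,0,0],0],[[0,0,0],0]]}}

```text
t: 10.8
tool_pos: [0.6524, 0.0504, 0.2938]
tool_rot: [-3.125, 0.323, -0.002]
contact_force: [-7.5, 0.5, 15.9]
opening: 0.0003
grip_force: 7.6
```

Request:
{"name": "drive_tool", "arguments": {"rows": [[[0,0,0.001],0],[[0,0,0.001],0],[[0,0,0.0005],0],[[0,0,0],0]]}}

```text
t: 11.2
tool_pos: [0.6524, 0.0504, 0.2925]
tool_rot: [3.125, -0.323, 0.003]
contact_force: [-9.7, 1.2, 19.1]
opening: 0.0
grip_force: 9.5
```

Request:
{"name": "drive_tool", "arguments": {"rows": [[[0,0,0.0005],0],[[0,0,0],0],[[0,0,0],0],[[0,0,0],0],[[0,0,0],0],[[0,0,0],0],[[0,0,0],0],[[0,0,0],0]]}}

```text
t: 12.0
tool_pos: [0.6524, 0.0504, 0.2923]
tool_rot: [3.125, -0.323, 0.003]
contact_force: [-9.8, 0.9, 20.5]
opening: -0.0001
grip_force: 9.8
```

Request:
{"name": "drive_tool", "arguments": {"rows": [[[0,0,-0.006],0],[[0,0,-0.01],0],[[0,0,-0.01],0],[[0,0,-0.015],0],[[-0.037,0.005,-0.01],0],[[-0.037,0.005,0],0],[[-0.037,0.005,0],0],[[-0.037,0.005,0],0],[[-0.037,0.005,0],0],[[0,0,0],0]]}}

```text
t: 13.0
tool_pos: [0.4631, 0.064, 0.3373]
tool_rot: [3.125, -0.322, -0.002]
contact_force: [0.6, -0.2, 0.6]
opening: 0.0001
grip_force: 0.0
```

```bash
python3 - <<'E'
from tr import *
trk()
status(W(-.185,-.0345,.24),W(-.185,-.0345,.125))
cv2.imwrite("pics/rect3.png",np.hstack([rect(.102,cam("top")),cam("scene")["image"][:,215:535]]) if 0 else np.hstack([cv2.resize(rect(.102,cam("top")),(320,560)),cv2.resize(cam("scene")["image"][210:350,230:350],(480,560),interpolation=cv2.INTER_CUBIC)]))
E
```

```text
round shift [-6.5 -6.5] carrier est [-28.  -28.5] 0.92
hex shift [-7. -7.] carrier est [-28.5 -29. ] 0.94
t 13.05 pos [0.4649 0.0638 0.3379] press [-186.2  -25.3] F [ 1.06 -0.27  0.18] q [-0.02 -0.35  1.92 -0.    1.57  1.75] ov 0.0726
tool x in press [ 1. -0.] z [ 0.001 -0.    -1.   ] turn needed to align [np.float64(-0.0)]
[0.4642 0.0545 0.24  ] tool shift mm [ 1.1  9.2 97.9]
[0.4642 0.0545 0.125 ] tool shift mm [  1.    9.2 212.9]
```

View pics/rect3.png

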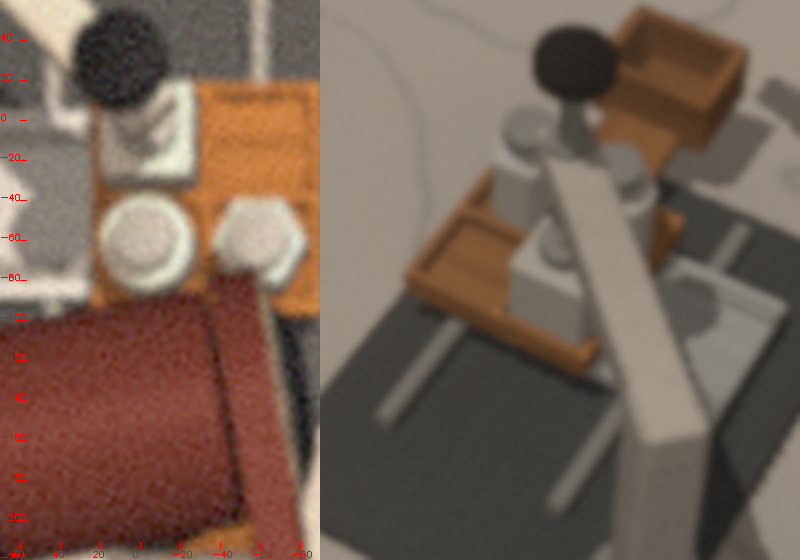

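The right panel shows the square lid now low (at (560,240)), the ram back up, and the round and hex lids still proud. Next is the round jar: carrier +57 mm in x.

Request:
{"name": "drive_tool", "arguments": {"rows": [[[0.002,0.003,0.045],0],[[0,0,0.045],0],[[0,0,0.045],0],[[0,0,0.04],0],[[0,0,0.025],0],[[0,0,0.013],0],[[0,0,0],0],[[0,0,0],0]]}}

```text
t: 13.95
tool_pos: [0.4688, 0.0602, 0.1261]
tool_rot: [-3.125, 0.323, -0.003]
contact_force: [0.1, 0.3, 0.5]
opening: -0.0006
grip_force: 0.0
```

Request:
{"name": "drive_tool", "arguments": {"rows": [[[0.008,0,0],0],[[0.006,0,0],0],[[0.007,0,0],0],[[0.007,0,0],0],[[0.007,0,0],0],[[0.007,0,0],0],[[0.007,0,0],0],[[0.007,0,0],0],[[0.006,0,0],0],[[0,0,0],0]]}}

```text
t: 14.95
tool_pos: [0.5295, 0.0473, 0.1251]
tool_rot: [3.125, -0.324, 0.004]
contact_force: [0.1, -1.0, 0.0]
opening: 0.0003
grip_force: 0.0
```

```bash
python3 - <<'E'
from tr import *
trk();status()
E
```

```text
round shift [ 46.5 -62. ] carrier est [ 25. -84.] 0.82
hex shift [45.5 -7. ] carrier est [ 24. -29.] 0.97
t 15.00 pos [0.5291 0.0474 0.125 ] press [-120.   -28.2] F [ 0.02 -0.48 -0.32] q [-0.05  0.01  1.97 -0.    1.16  1.73] ov 0.0726
tool x in press [ 1. -0.] z [ 0.002 -0.    -1.   ] turn needed to align [np.float64(-0.0)]
```

Request:
{"name": "drive_tool", "arguments": {"rows": [[[0.0025,0,0],0],[[0.0025,0,0],0],[[0,0,0],0],[[0,0,0],0]]}}

```text
t: 15.4
tool_pos: [0.5332, 0.0466, 0.1249]
tool_rot: [3.125, -0.323, 0.001]
contact_force: [-0.2, 0.4, 0.2]
opening: -0.0
grip_force: 0.1
```

```bash
python3 - <<'E'
from tr import *
trk();status()
E
```

```text
round shift [ 49.5 -62. ] carrier est [ 28. -84.] 0.83
hex shift [48.5 -7. ] carrier est [ 27. -29.] 0.97
t 15.45 pos [0.5332 0.0466 0.1249] press [-115.8  -28.1] F [-0.81  0.32  0.08] q [-0.05  0.02  1.96 -0.    1.16  1.73] ov 0.0726
tool x in press [ 1. -0.] z [ 0.001 -0.    -1.   ] turn needed to align [np.float64(-0.0)]
```

Request:
{"name": "drive_tool", "arguments": {"rows": [[[0.0015,0,0],0],[[0,0,0],0],[[-0.006,0,0],0],[[-0.006,0,0],0],[[0,0,-0.035],0],[[0,0,-0.045],0],[[0,0,-0.045],0],[[0,0,-0.045],0],[[0,0,-0.04],0],[[0,0,0],0]]}}

```text
t: 16.45
tool_pos: [0.5247, 0.0488, 0.3431]
tool_rot: [-3.124, 0.323, -0.022]
contact_force: [0.9, -0.5, 0.3]
opening: 0.0002
grip_force: 0.0
```

```bash
python3 - <<'E'
from rect import *
status(W(0,0,.335))
T=cam("top");S=cam("scene")
cv2.imwrite("pics/rect4.png",np.hstack([rect(.075,T,x0=-160,x1=120),cv2.resize(S["image"][200:340,230:350],(480,560),interpolation=cv2.INTER_CUBIC)]))
E
```

```text
t 16.45 pos [0.5247 0.0488 0.3431] press [-124.5  -27.6] F [ 0.92 -0.48  0.28] q [-0.05 -0.21  1.8   0.    1.54  1.73] ov 0.0726
tool x in press [ 1. -0.] z [ 0.014 -0.001 -1.   ] turn needed to align [np.float64(-0.0)]
[0.6523 0.0504 0.335 ] tool shift mm [124.4 -27.6   9.9]
```

View pics/rect4.png

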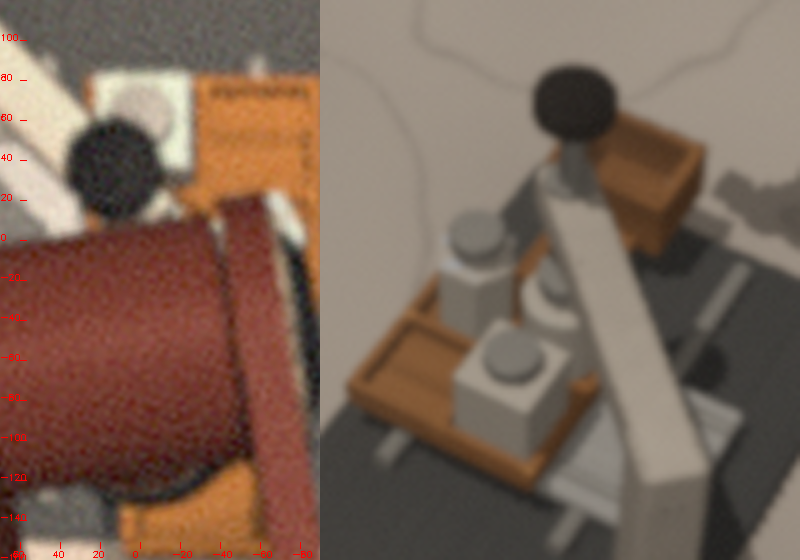

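The left panel shows the square lid at (145,110). The right panel shows the square lid home at (513,354), the hex lid proud at (477,237), and the round jar under the ram. Now I'll check the carrier position from these lid pixels.

```bash
python3 - <<'E'
from rect import *
T=cam("top");S=cam("scene")
px=proj(T,W((120-110/2)/1e3,(70-145/2)/1e3,.075));kt=np.array([-1.2,-1.8]);ks=np.array([1.4,1.5])
print("top square lid rel knob",pf(plane(T,px,.102),O)*1e3-kt)
print("scene square",pf(plane(S,[(278.25,288.5)],.102),O)*1e3-ks,"hex",pf(plane(S,[(269.25,259.25)],.110),O)*1e3-ks)
E
```

```text
top square lid rel knob [[59.61649718 -2.77926941]]
scene square [[58.43913974  1.93661434]] hex [[  4.29816053 -53.3021195 ]]
```

Request:
{"name": "drive_tool", "arguments": {"rows": [[[0.042,-0.009,0],0],[[0.042,-0.009,0],0],[[0.04,-0.01,0],0],[[0,0,0.005],0],[[0,0,0],0],[[0,0,0],0]]}}

```text
t: 17.25
tool_pos: [0.6488, 0.0509, 0.3283]
tool_rot: [3.125, -0.323, -0.005]
contact_force: [-0.1, -0.4, -0.2]
opening: 0.0002
grip_force: 0.0
```

```bash
python3 - <<'E'
from nav import *
status(W(0,0,.31))
E
```

```text
t 17.25 pos [0.6488 0.0509 0.3283] press [-3.6 -0.2] F [-0.08 -0.35 -0.25] q [-0.04  0.1   1.52  0.    1.52  1.74] ov 0.0726
tool x in press [ 1. -0.] z [-0.003  0.    -1.   ] turn needed to align [np.float64(-0.0)]
[0.6523 0.0504 0.31  ] tool shift mm [ 3.6 -0.3 18.3]
```

Request:
{"name": "drive_tool", "arguments": {"rows": [[[0.002,0,0.005],0],[[0,0,0.005],0],[[0,0,0.005],0],[[0,0,0.004],0],[[0,0,0.004],0],[[0,0,0],0],[[0,0,0],0]]}}

```text
t: 17.95
tool_pos: [0.6517, 0.0504, 0.307]
tool_rot: [3.125, -0.323, -0.001]
contact_force: [-1.5, -0.7, 2.0]
opening: 0.0004
grip_force: 1.2
```

Request:
{"name": "drive_tool", "arguments": {"rows": [[[0,0,0.002],0],[[0,0,0.002],0],[[0,0,0],0],[[0,0,0],0]]}}

```text
t: 18.35
tool_pos: [0.652, 0.0504, 0.3045]
tool_rot: [-3.125, 0.323, -0.002]
contact_force: [-4.0, -0.2, 6.1]
opening: -0.0
grip_force: 3.4
```

Request:
{"name": "drive_tool", "arguments": {"rows": [[[0,0,0.002],0],[[0,0,0.002],0],[[0,0,0.001],0],[[0,0,0],0]]}}

```text
t: 18.75
tool_pos: [0.652, 0.0504, 0.3002]
tool_rot: [-3.125, 0.323, -0.002]
contact_force: [-5.3, -0.2, 9.8]
opening: -0.0
grip_force: 4.6
```

Request:
{"name": "drive_tool", "arguments": {"rows": [[[0,0,0.002],0],[[0,0,0.002],0],[[0,0,0],0],[[0,0,0],0]]}}

```text
t: 19.15
tool_pos: [0.652, 0.0504, 0.2963]
tool_rot: [-3.125, 0.323, -0.002]
contact_force: [-4.6, -0.3, 9.0]
opening: -0.0001
grip_force: 4.6
```

Request:
{"name": "drive_tool", "arguments": {"rows": [[[0,0,0.001],0],[[0,0,0.001],0],[[0,0,0],0],[[0,0,0],0]]}}

```text
t: 19.55
tool_pos: [0.652, 0.0504, 0.2951]
tool_rot: [3.125, -0.323, 0.003]
contact_force: [-5.9, -0.4, 10.6]
opening: 0.0
grip_force: 5.8
```

Request:
{"name": "drive_tool", "arguments": {"rows": [[[0,0,0.001],0],[[0,0,0.001],0],[[0,0,0],0],[[0,0,0],0]]}}

```text
t: 19.95
tool_pos: [0.652, 0.0505, 0.294]
tool_rot: [3.125, -0.323, 0.003]
contact_force: [-8.2, -0.3, 14.0]
opening: -0.0002
grip_force: 7.2
```

Request:
{"name": "drive_tool", "arguments": {"rows": [[[0,0,0.001],0],[[0,0,0.001],0],[[0,0,0.001],0],[[0,0,0],0]]}}

```text
t: 20.35
tool_pos: [0.6521, 0.0504, 0.2924]
tool_rot: [3.125, -0.323, 0.004]
contact_force: [-11.4, -0.2, 19.4]
opening: 0.0001
grip_force: 9.6
```

Request:
{"name": "drive_tool", "arguments": {"rows": [[[0,0,0.0003],0],[[0,0,0],0],[[0,0,0],0],[[0,0,0],0],[[0,0,0],0],[[0,0,0],0],[[0,0,0],0],[[0,0,0],0]]}}

```text
t: 21.15
tool_pos: [0.652, 0.0504, 0.2923]
tool_rot: [3.125, -0.323, 0.004]
contact_force: [-10.9, -0.2, 19.5]
opening: -0.0001
grip_force: 9.7
```

Request:
{"name": "drive_tool", "arguments": {"rows": [[[0,0,-0.006],0],[[0,0,-0.01],0],[[0,0,-0.01],0],[[0,0,-0.015],0],[[-0.02,0,-0.02],0],[[-0.045,0,0],0],[[-0.045,0,0],0],[[-0.045,0,0],0],[[-0.045,0,0],0],[[-0.02,0,0],0]]}}

```text
t: 22.15
tool_pos: [0.434, 0.096, 0.3476]
tool_rot: [-3.125, 0.322, 0.0]
contact_force: [0.7, -0.7, 0.0]
opening: -0.0002
grip_force: 0.0
```

```bash
python3 - <<'E'
from rect import *
status()
T=cam("top");S=cam("scene")
cv2.imwrite("pics/rect5.png",np.hstack([rect(.075,T,x0=-160,x1=120),cv2.resize(S["image"][200:340,230:350],(480,560),interpolation=cv2.INTER_CUBIC)]))
E
```

```text
t 22.15 pos [0.434  0.096  0.3476] press [-223.    0.] F [ 0.68 -0.67  0.03] q [ 0.05 -0.42  1.96  0.    1.61  1.83] ov 0.0726
tool x in press [1.    0.001] z [-0.  0. -1.] turn needed to align [np.float64(0.001)]
```

View pics/rect5.png

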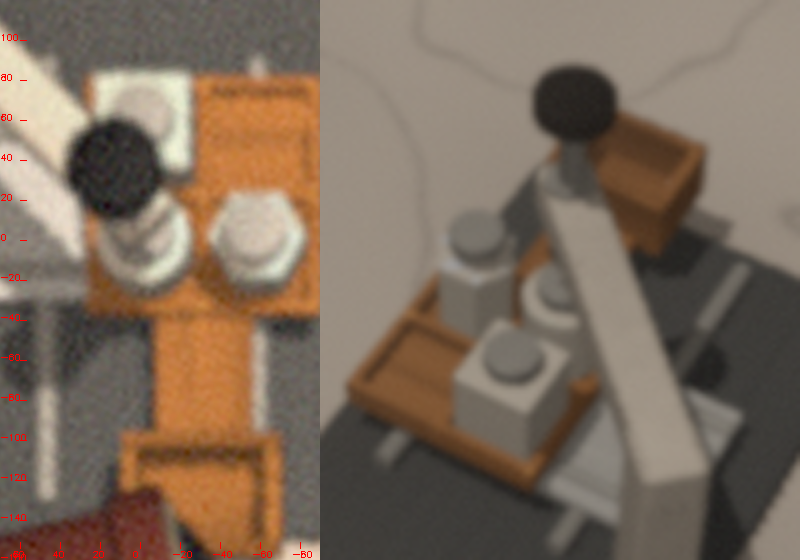

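The final view shows the ram up, the square and round lids down, the hex lid proud at (477,237), and all jars upright. The rim puts the carrier at about (30,-28) mm, about 1 mm off the target.

```bash
python3 -c "
from station import ctrl
print(ctrl.finish_job())"
```

```text
the job is handed in; nothing more can be done
None
```

The square lid and then the round lid were pressed home, each held for over half a second at about 15 N on the lid (about 20 N at the hand). The six-sided jar's lid is still proud, all jars are upright, I never moved the mug, mill or bowl, and the job is handed in at about 22 s.

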